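Slide a flow-cell carrier under the spring cover of its dock

ROBOT

A 6-joint arm with a two-finger parallel gripper is mounted at the origin on a cart in front of the work surface, level with it; the furniture and walls round the work are solid. World frame = base frame: x ahead of the robot, y to its left, z up, the work surface at z = 0. Lengths are in m, angles in rad, forces in N, time in s.
With the tool pointing down it reaches from about 0.375 to 0.9 m from the base axis. Payload 3.1 kg.
Tool frame: the origin (TCP) lies where the fingers leave the gripper's body, on its centre line; the fingertips stand 73 mm ahead of it and the grasp point (between the pads) lies 54 mm ahead of it; z points along the fingers, y is the line along which they close (so a half turn about z gives the same grasp; the last joint's range is limited). The gripper opens to 85 mm and grips with 20 to 120 N. Pads are 22 mm wide; open, the fingers measure 114 mm over their backs; the gripper's body (76 mm by 85 mm) begins 54 mm behind the grasp point. The pads swing forward as they close: fully open they stand 13 mm farther back than shut.
Start: joints at [1.058, 0.527, 1.433, -0, 1.181, -0.178], TCP at [0.205, 0.59, 0.304] pointing down, gripper open.
Joint ranges: [-3.08, 3.08], [-0.75, 2.2], [0.22, 2.44], [-1.43, 4.57], [0, 2.65], [-2.85, 2.85]. Speed limits (rad/s): [2.79, 2.79, 3.14, 3.14, 3.14, 3.14].

INTERFACE

Orientations are given as a unit quaternion [x, y, z, w].
In Python, from station import manip gives the robot as it stands.
- The arm moves only by the tool step_arm, never from a script. Its argument "moves" is one flat list of numbers, 5 for each row, row after row: the opening, from 0 (shut) to 1 (fully open), then the shift along the world's x, y, z scaled (see below), then the turn about the world's z scaled (see below). In form: [fingers, x, y, z, yaw, fingers, x, y, z, yaw, ...]. A call has 1 to 12 rows; each row is the pose to reach, as a shift and turn from the pose commanded when the call began, turning the shorter way round; what a row does not reach only later rows make up. The controller multiplies each number of a shift by 200 mm and each number of a turn by pi rad. A row lasts 1/8 s, in which the tool goes at most 62.5 mm and 10.7 degrees, less where a joint would pass 70% of its speed; a pose out of reach is approached as far as the arm can. A call with a number of a shift or a turn outside -1 to 1 is refused whole. A call with a gripper value outside its range is refused whole. The fingers move at their own pace and stop on an object; "grip_force" is the grip in N (left out, the last holds). Time passes only in rows, so rows that repeat a pose let the fingers close. It gives the time, the measured TCP pose, the force, the opening and the grip force at its end, in the units of the state.
- manip.sense(): the state, without advancing time (a new reading comes with each control period).
- manip.snapshot(name): name is "scene" or "top" or "wrist"; returns a dict with "color" (480x640x3 uint8, blue, green, red), "z_map" (480x640 float32, m along the optical axis (not along the pixel's ray), 0 where there is no reading), "fovy" (degrees; the focal length in pixels is half the picture's height over the tangent of half this angle, whatever the lens; pixels are square), "cx", "cy" (the principal point, pixels), "R" (3x3) and "t" (3): a world point X has camera coordinates R X + t; the wrist camera has in their place "mount" (4x4, takes a point from camera to tool coordinates, whose origin is the TCP and whose axes are the flange's). Camera axes: x right, y down, z forward; pixel columns grow to the right and rows downward; lengths in m; the calibration is good to about 2 mm. The wrist camera is an equidistant fisheye: a pixel r from the principal point sees the ray r / f radians off the axis. A picture is of the moment at which its call begins: read the wrist's pose just before it.
- manip.sign_off(): hands the job in; it is judged then, once.
The state is a dict: "t": time; "q": joint angles; "qd": joint speeds; "tau": joint torques, N m; "tcp_pos": TCP position; "tool_rot": TCP orientation; "force": force on the tool from outside, world axes, zero at the start; "ft_torque": the same for the moment, N m; "finger_gap": opening from 0.0 (shut) to 1.0 (fully open); "gripper_force": force on a finger pad.
Only numpy, scipy, OpenCV 4.12 (cv2) and the standard library are available. Lean on these libraries where they do the work, as an engineer would, in place of code of your own. Each camera call takes 0.05 s, during which the arm holds its last target. There are 200 camera calls.

TASK

Load the flow cell: with one fingertip press the long pedal of the dock down so that its spring-closed cover stands open, and keep it down while the other fingertip pushes the carrier by its upright end plate along the track, under the cover, fully home against the end stop. Then let the pedal up so that the cover shuts behind the carrier. Only push: do not pick the carrier up or take it off the track, and leave the things standing around it where they are.

Things in the scene. Friction and masses are not known exactly. Their poses are not given: they have to be found in the camera images.
- dock: Fixed grey metal dock, 252 mm long (x -160 to +92 mm), 62 mm wide without the pedal (y -26 to +36). Origin on the table top, under the track's middle line, in the plane of the cover's lip. x: the way the carrier is pushed in; y: to the pedal's side; z up. The track bed is 25 mm above the table, between two walls 8 mm high and 37 mm apart (inner faces at y = +-18.5).
- stop (a point): Middle of the end stop's face at the track's far end, at x = +87 mm, y = 0, 9 mm above the bed, in the dock's frame. The carrier is fully home when its nose touches it: its origin is then at x = +47 mm, y = 0, z = 25 mm in the dock's frame, and its tongue and end plate still stick out before the lip, so that no finger need go under the cover.
- carrier: Loose aluminium carrier, about 0.15 kg, on the track: block 80 x 34 x 12 mm (x, y, z), a white flow cell 76 x 26 x 8 mm fixed on top; behind it, at -x, a tongue 14 mm wide, 5 mm high, and an upright end plate. Origin: centre of the block's underside; x along the track to the stop; block from x = -40 to +40 mm. At the start its nose is 6 to 21 mm before the lip.
- push_plate (a point): Middle of the outer face of the carrier's upright end plate (30 mm wide, 24 mm high from the bed, 5 mm thick); this point is 63 mm behind the carrier's origin and 12 mm above the bed. Push here along the dock's +x.
- flap (a joint): Angle (rad) of the grey cover and its pedal, one rocking part on a shaft along the track. 0 shut; grows as the pedal goes down and the cover rises; stop at 0.85. A spring shuts it: 2 to 4 N on the pedal's middle holds it open. Clear of the carrier above about 0.42. It cannot shut while the carrier's block is under the lip.
- shaft (a point): Axis of the rocker's steel shaft, 8 mm thick, along the dock's x at y = +28 mm, 51 mm above the table; this point is at the dock's x = 0.
- pedal (a point): Middle of the pedal's top face. The pedal is a flat plate beside the track, x -158 to -6 mm and out to y = 82 mm in the dock's frame, top 55 mm above the table when shut, free space beneath. A fingertip at y = 62 mm, 33 to 37 mm above the table, opens the cover enough and may slide along it; a second fingertip at the same height and at y = 0 meets the end plate.
- lip (a point): Middle of the lower edge of the cover's front lip: 19 mm wide, 4 mm thick, at x = 0, y = -8.5 mm in the dock's frame and 9 mm above the bed when shut, so that it blocks the carrier's block but lets the tongue pass.
- tape: White roll of tape lying flat, 60 mm across, 19 mm high, origin under its centre; leave it alone.
- timer: White timer standing on its foot, 23 x 58 x 60 mm, origin under its centre; leave it alone.
- beaker: Clear beaker, 57 mm across, 70 mm high, origin under its centre; leave it alone.
- marker: Marker pen lying on the table, 134 mm long along its y axis, 13 mm high, origin under its centre; leave it alone.
There are look-alikes about, which are no part of the job. Leave any brown or orange look-alike of the carrier alone.

How it is judged:
By the outcome, as a careful person would: the job done as asked, in the order asked, and still so for the second after the job is handed in, with the robot touching nothing.
It also fails if it takes over 35 s, if anything falls off the work surface, if the arm or the gripper's body presses on something with over 40 N, if the wrist force passes 120 N, or if a joint passes its speed limit or range.

## Working session

There is one attempt and no reset: what is moved stays moved. The work goes in short steps, Python scripts to look and compute and a tool call to move; the robot and the scene stay as the last step left them, time stands still between calls to the robot, and variables do not carry over. Pictures are saved under pics/ and viewed, at most 10 in all, crops included, and the job is handed in when it is done.

Besides the shell and the picture viewer there is one more tool, called after ">>>" as name(argument=value, ...) on one line, values as JSON. step_arm: Moves the arm, as the interface text tells. Its arguments: {"type":"object","properties":{"moves":{"type":"array","items":{"type":"number"}},"grip_force":{"type":"number"}},"required":["moves"]}

```bash
mkdir -p pics; cat > h.py <<'E'
import numpy as np, cv2
from station import manip
def pts(s):
    h,w=s["z_map"].shape; f=h/2/np.tan(np.radians(s["fovy"])/2)
    u,v=np.meshgrid(np.arange(w),np.arange(h)); z=s["z_map"]
    P=np.stack([(u-s["cx"])/f*z,(v-s["cy"])/f*z,z],-1)
    return (P-s["t"])@s["R"]   # R^T (P-t)
E
python3 - <<'E'
from h import *
s=manip.sense();print(s["t"],s["tcp_pos"],s["tool_rot"],s["finger_gap"])
for n in("top","scene"):
    c=manip.snapshot(n);cv2.imwrite(f"pics/{n}0.png",c["color"]);np.save(f"{n}0.npy",c,allow_pickle=True);print(n,c["fovy"],c["R"],c["t"],(c["z_map"]>0).mean())
E
```

```text
0.0 [0.20445768 0.59000789 0.30294658] [ 1.66111856e-01  9.86106329e-01 -1.01625548e-03 -3.56198612e-04] 0.999641541868927
top 49.56421733021028 [[-0.07120975 -0.99745997 -0.00166473]
 [-0.97637693  0.07004576 -0.20440567]
 [ 0.20400308 -0.01293027 -0.97888485]] [-0.09087879  0.59168715  1.3667324 ] 0.9959635416666667
scene 53.87103328176507 [[ 0.48604256 -0.87389922  0.00792317]
 [-0.42605471 -0.24485805 -0.87093164]
 [ 0.76304654  0.41993414 -0.49134031]] [-0.40259051  0.27668392  1.02707163] 0.9958919270833333
```

View pics/top0.png

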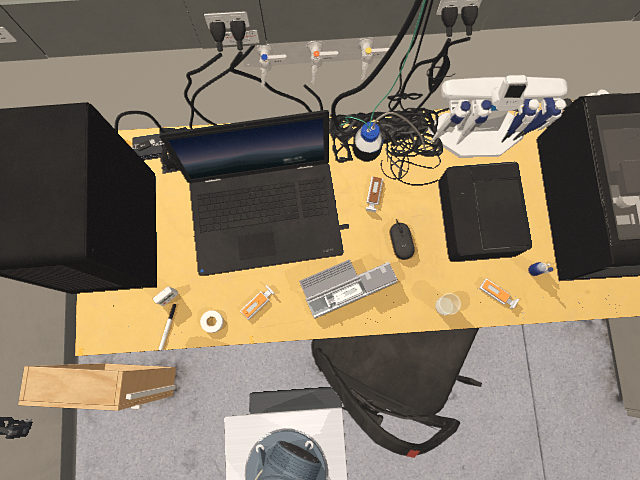

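View pics/scene0.png

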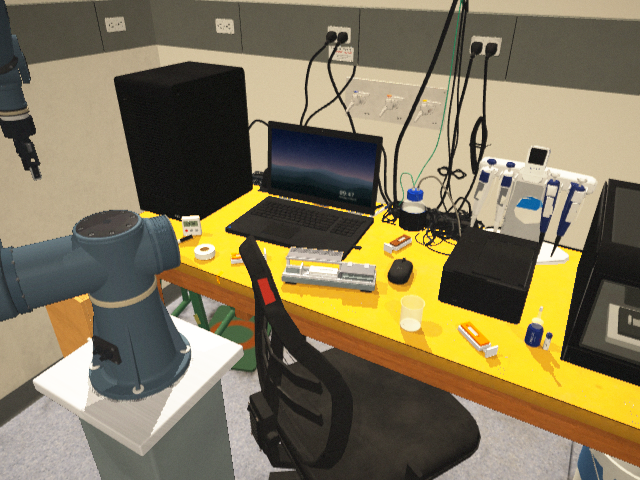

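```bash
python3 - <<'E'
from h import *
c=np.load("top0.npy",allow_pickle=True).item();P=pts(c)
im=cv2.resize(c["color"][250:330,290:410],None,fx=6,fy=6,interpolation=cv2.INTER_CUBIC);cv2.imwrite("pics/topcrop.png",im)
Z=P[250:330,290:410]
np.set_printoptions(linewidth=200,precision=3,suppress=True)
m=(Z[...,2]>.012)&(Z[...,2]<.12)
m=cv2.morphologyEx(m.astype(np.uint8),cv2.MORPH_OPEN,np.ones((2,2)))
n,l,st,ce=cv2.connectedComponentsWithStats(m);print(st)
k=1+np.argmax(st[1:,4]);Q=Z[l==k]
r=cv2.minAreaRect(Q[:,:2].astype(np.float32));print(r,cv2.boxPoints(r))
print((Z[::4,::5,2]*1000).astype(int))
E
```

```text
[[   0    0  120   80 5870]
 [   0    0   55   13  529]
 [ 105    0   15   11  138]
 [  10   11   98   58 3063]]
((0.43554672598838806, -0.21251696348190308), (0.20354017615318298, 0.2810749411582947), 19.66380500793457) [[ 0.292 -0.114]
 [ 0.387 -0.379]
 [ 0.579 -0.311]
 [ 0.484 -0.046]]
[[  13   22   22   18   19   26   23   19   26   22   19   -3    0    6    1    2   -2   -3   -1    0    1   17   28   35]
 [  20   18   18   15   18   22   21   21   22   16   15    2    0    3    0    0    0   -2    3   -2    1   15   29   28]
 [  16   23   21   17   19   16   12    1    2    0   -1   -3    0   -1   -1    0   -1    4    0   -2    4    0   16   20]
 [   8    9   -4    1    1   -1    0   -4    3    3    0   58   61   -1   -5   -5   -2    3   -4    2   -3   -9    1   -2]
 [   5   -3 1458    0   -1   -2    2   -4   -2   58   54   57   56    0    0   -1    1    0   47   58   38    0    4   -1]
 [   1   -4    3   -3    0   -3    0   57   54   50   59   51   55    0    3    1   53   55   53   62   56   -1   -1    0]
 [  -3    0    2    0    0   51   53   54   56   56   55   56   56   54 
[... 950 characters left out ...]
 25   22   33   22    0    5    0    0    6   -3   -1    3   -1    0    6    2    1]
 [   1    2   -3    2   19   24   26   27   25    0    2    0    1    0    0  -10    2   -1    4   -2    3   -2    0   -1]
 [  -1   -2    0    1    9   23   34    1    5    0   -2   -1    5   -3   -2   -7   -3   -6   -2   -4    3   -2   -7   -2]
 [  -4    2   -1   -3    0    2   -3   -3   -1    1   -1   -1    9    2   -1    0    2    0    0    5   -1   -1    3    1]
 [  -3    0    4    3   -3   -1    0   -5   -1    0   -3    3    1   -5    0   -1   -2   -2    1    0    1   -4    0    0]
 [   7    0   -1    0    0    0   -5    0   -1   -1   -1    4   -4   -3    0   -1   -1   -3    0    2   -4   -2    1    3]]
```

View pics/topcrop.png

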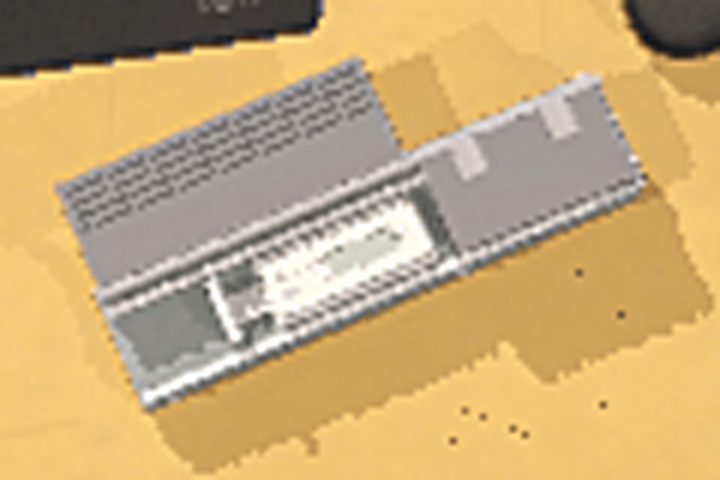

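```bash
cat >> h.py <<'E'
def ray(s,u,v,z):
    f=240/np.tan(np.radians(s["fovy"])/2)
    d=s["R"].T@np.array([(u-s["cx"])/f,(v-s["cy"])/f,1]); o=-s["R"].T@s["t"]
    return o+d*(z-o[2])/d[2]
def fit(A,B): # B=R A+t, 2D
    a,b=A-A.mean(0),B-B.mean(0)
    th=np.arctan2((a[:,0]*b[:,1]-a[:,1]*b[:,0]).sum(),(a*b).sum())
    R=np.array([[np.cos(th),-np.sin(th)],[np.sin(th),np.cos(th)]]);return th,R,B.mean(0)-R@A.mean(0)
E
python3 - <<'E'
from h import *
np.set_printoptions(precision=4,suppress=True)
c=np.load("top0.npy",allow_pickle=True).item()
L=[((62,187),(-.158,.082,.055)),((360,60),(-.006,.082,.055)),((148,407),(-.16,-.026,.033)),((645,184),(.092,-.026,.033))]
W=np.array([ray(c,290+(u-2.5)/6,250+(v-2.5)/6,p[2])[:2] for (u,v),p in L]);A=np.array([p[:2] for _,p in L])
th,R,t=fit(A,W);print(W,th,np.degrees(th),t);print("res",W-(A@R.T+t))
for u,v in((210,272),(240,338)):
    w=ray(c,290+(u-2.5)/6,250+(v-2.5)/6,.049);print("plate",R.T@(w[:2]-t))
for p in((-.1,.062),(-.13,0),(-.063-.05,0),(-.016,0)):print(p,R@p+t)
# depth check
P=pts(c)[250:330,290:410].reshape(-1,3);D=(P[:,:2]-t)@R
k=(P[:,2]>.046)&(P[:,2]<.065)&(abs(D[:,0])<.3)&(abs(D[:,1])<.12);print(np.percentile(D[k],[.5,2,98,99.5],axis=0))
s=manip.sense();from scipy.spatial.transform import Rotation as Ro;print(Ro.from_quat(s["tool_rot"]).as_matrix())
E
```

```text
[[ 0.4938 -0.0699]
 [ 0.5425 -0.2095]
 [ 0.3937 -0.1018]
 [ 0.4792 -0.3371]] -1.2234341314682484 -70.09761224538413 [ 0.4707 -0.2436]
res [[-0.0002 -0.0027]
 [-0.0033  0.0006]
 [ 0.0019  0.0003]
 [ 0.0016  0.0019]]
plate [-0.1096  0.0189]
plate [-0.1095 -0.0138]
(-0.1, 0.062) [ 0.495  -0.1285]
(-0.13, 0) [ 0.4265 -0.1214]
(-0.113, 0) [ 0.4322 -0.1374]
(-0.016, 0) [ 0.4653 -0.2286]
[[-0.1587 -0.0195]
 [-0.1552 -0.0175]
 [ 0.0809  0.0806]
 [ 0.085   0.0821]]
[[-0.9448  0.3276 -0.001 ]
 [ 0.3276  0.9448 -0.0017]
 [ 0.0004 -0.0019 -1.    ]]
```

>>> step_arm(moves=[0.56,0.36,-1,0,-0.09,0.56,0.36,-1,0,-0.09,0.56,0.36,-1,0,-0.09,0.56,0.36,-1,0,-0.09,0.56,0.36,-1,0,-0.09])

```text
t: 0.72
tcp_pos: [0.277, 0.389, 0.3038]
tool_rot: [0.305, 0.952, -0.0, -0.0]
force: [-0.3, -0.4, -0.5]
finger_gap: 0.56
gripper_force: 0.0
```

>>> step_arm(moves=[0.56,0.36,-1,0,-0.09,0.56,0.36,-1,0,-0.09,0.56,0.36,-1,0,-0.09,0.56,0.36,-1,0,-0.09,0.56,0.36,-1,0,-0.09])

```text
t: 1.35
tcp_pos: [0.3498, 0.1902, 0.304]
tool_rot: [0.436, 0.9, 0.0, 0.0]
force: [0.6, 0.3, 0.1]
finger_gap: 0.561
gripper_force: 0.0
```

>>> step_arm(moves=[0.56,0.36,-1,-0.3,-0.103,0.56,0.36,-1,-0.3,-0.103,0.56,0.36,-1,-0.3,-0.103,0.56,0.36,-1,-0.3,-0.103,0.56,0.36,-1,-0.3,-0.103])

```text
t: 1.98
tcp_pos: [0.4223, -0.0099, 0.2432]
tool_rot: [0.575, 0.818, 0.0, -0.0]
force: [0.2, 0.6, 0.1]
finger_gap: 0.561
gripper_force: 0.0
```

>>> step_arm(moves=[0.56,0.17,-0.5,-0.3,0,0.56,0.17,-0.5,-0.3,0,0.56,0.17,-0.5,-0.3,0,0.56,0.17,-0.5,-0.3,0])

```text
t: 2.48
tcp_pos: [0.4543, -0.1073, 0.1839]
tool_rot: [0.573, 0.819, 0.0, -0.001]
force: [-0.1, 0.9, -1.1]
finger_gap: 0.562
gripper_force: 0.0
```

```bash
python3 - <<'E'
from h import *
s=manip.sense();print(s["tcp_pos"],s["force"])
c=manip.snapshot("wrist");np.save("w1.npy",c,allow_pickle=True);print(c["mount"],c["fovy"])
d=manip.snapshot("scene");np.save("s1.npy",d,allow_pickle=True)
cr=cv2.resize(d["color"][200:320,260:420],None,fx=3,fy=3,interpolation=cv2.INTER_CUBIC)
cv2.imwrite("pics/a1.png",np.hstack([cr,cv2.resize(c["color"][:,:],(480,360))[:,:320]]))
cv2.imwrite("pics/w1.png",c["color"])
E
```

```text
[ 0.45429308 -0.10733024  0.18390915] [-0.06280991  0.89972266 -1.10901938]
[[-8.62733002e-04 -9.63539049e-01 -2.67566360e-01  6.73191936e-02]
 [ 9.99999040e-01 -5.41236680e-04 -1.27530792e-03 -1.26797467e-04]
 [ 1.08399225e-03 -2.67567203e-01  9.63538591e-01 -7.01113550e-02]
 [ 0.00000000e+00  0.00000000e+00  0.00000000e+00  1.00000000e+00]] 65.70646984690485
```

View pics/w1.png

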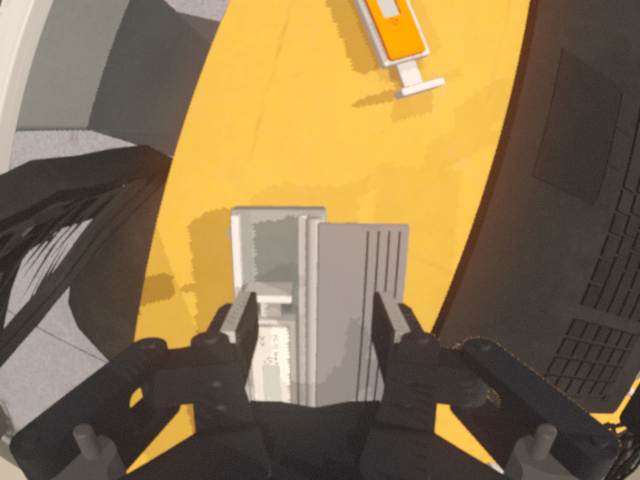

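View pics/a1.png

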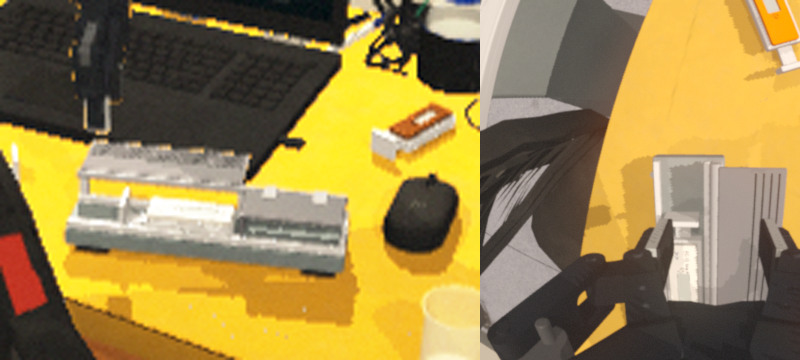

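```bash
cat >> h.py <<'E'
from scipy.spatial.transform import Rotation as Ro
def wray(c,s,u,v):
    f=240/np.tan(np.radians(c["fovy"])/2);a=np.array([u-c["cx"],v-c["cy"]]);r=np.hypot(*a);th=r/f
    d=np.array([*(a/r*np.sin(th)),np.cos(th)]);M=c["mount"];T=Ro.from_quat(s["tool_rot"]).as_matrix()
    return T@M[:3,3]+s["tcp_pos"],T@M[:3,:3]@d, M[:3,3], M[:3,:3]@d, np.cos(th)
def wpt(c,s,u,v,z):
    o,d,*_=wray(c,s,u,v);return o+d*(z-o[2])/d[2]
E
python3 - <<'E'
from h import *
np.set_printoptions(precision=4,suppress=True)
s=manip.sense();c=np.load("w1.npy",allow_pickle=True).item()
th=-1.2234;R=np.array([[np.cos(th),-np.sin(th)],[np.sin(th),np.cos(th)]]);t=np.array([.4707,-.2436])
for n,u,v,z in(("pedal -158,82",409,225,.055),("trk -160,-26",232,208,.033),("plate L -15",256,292,.049),("plateR 15",291,292,.049),("plate top back edge",270,284,.049)):
    print(n,R.T@(wpt(c,s,u,v,z)[:2]-t))
print("tcp dock",R.T@(s["tcp_pos"][:2]-t))
Z=c["z_map"]
for u,v in((250,298),(256,296),(245,310),(380,298),(390,300),(400,310),(270,284),(270,260)):
    o,d,om,dm,ct=wray(c,s,u,v);z=Z[v,u];print(u,v,z,"tool",om+dm*z/ct,"world",o+d*z/ct)
cv2.imwrite("pics/w1c.png",cv2.resize(c["color"][260:420,220:420],None,fx=4,fy=3.75,interpolation=cv2.INTER_CUBIC))
E
```

```text
pedal -158,82 [-0.1577  0.0836]
trk -160,-26 [-0.1633 -0.0202]
plate L -15 [-0.1148 -0.0047]
plateR 15 [-0.115   0.0165]
plate top back edge [-0.1201  0.004 ]
tcp dock [-0.1338  0.031 ]
250 298 0.1404281 tool [ 0.0103 -0.0251  0.0598] world [ 0.4272 -0.1062  0.1248]
256 296 0.14791095 tool [ 0.0081 -0.024   0.0669] world [ 0.429  -0.1079  0.1176]
245 310 0.12961562 tool [ 0.0105 -0.0251  0.0486] world [ 0.4271 -0.1061  0.136 ]
380 298 0.13966528 tool [0.0105 0.0247 0.0591] world [ 0.4739 -0.0889  0.1254]
390 300 0.13823178 tool [0.0103 0.0284 0.0576] world [ 0.4774 -0.0878  0.127 ]
400 310 0.13834208 tool [0.0064 0.0324 0.0566] world [ 0.4825 -0.0901  0.1279]
270 284 0.23941861 tool [-0.0209 -0.0294  0.1538] world [ 0.4338 -0.1369  0.0307]
270 260 0.2399425 tool [-0.006  -0.0293  0.1585] world [ 0.4287 -0.1229  0.026 ]
```

View pics/w1c.png

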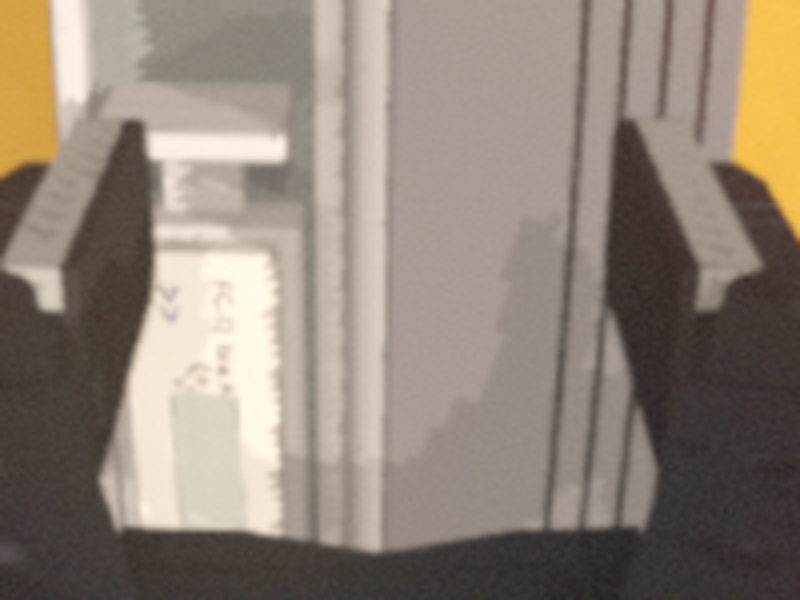

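>>> step_arm(moves=[0.62,0.012,0.005,-0.24,0,0.62,0.012,0.005,-0.24,0,0.62,0.012,0.005,-0.24,0,0.62,0.012,0.005,-0.24,0])

```text
t: 3.08
tcp_pos: [0.4577, -0.1085, 0.1377]
tool_rot: [0.574, 0.819, 0.0, 0.002]
force: [-0.0, -0.4, 0.2]
finger_gap: 0.618
gripper_force: 0.0
```

>>> step_arm(moves=[0.62,0,0,-0.025,0,0.62,0,0,-0.025,0])

```text
t: 3.32
tcp_pos: [0.4571, -0.1086, 0.1313]
tool_rot: [0.574, 0.819, 0.0, 0.0]
force: [0.2, 1.0, 0.3]
finger_gap: 0.617
gripper_force: 0.0
```

>>> step_arm(moves=[0.62,0,0,-0.025,0,0.62,0,0,-0.025,0])

```text
t: 3.58
tcp_pos: [0.4569, -0.1085, 0.1255]
tool_rot: [0.574, 0.819, -0.0, -0.0]
force: [-0.2, -0.2, 0.2]
finger_gap: 0.629
gripper_force: 0.0
```

>>> step_arm(moves=[0.62,0,0,-0.025,0,0.62,0,0,-0.025,0])

```text
t: 3.82
tcp_pos: [0.4574, -0.1085, 0.1206]
tool_rot: [0.574, 0.819, 0.0, 0.0]
force: [0.6, 0.2, 1.9]
finger_gap: 0.618
gripper_force: 0.8
```

>>> step_arm(moves=[0.62,0,0,-0.025,0,0.62,0,0,-0.05,0,0.62,0,0,-0.06,0,0.62,0,0,-0.06,0])

```text
t: 4.32
tcp_pos: [0.457, -0.1085, 0.1087]
tool_rot: [0.574, 0.819, -0.0, -0.0]
force: [-0.6, -1.7, 2.9]
finger_gap: 0.619
gripper_force: 1.1
```

>>> step_arm(moves=[0.62,0,0,-0.025,0,0.62,0,0,-0.025,0,0.62,0,0,-0.025,0])

```text
t: 4.7
tcp_pos: [0.4574, -0.1086, 0.1039]
tool_rot: [0.574, 0.819, 0.0, 0.0]
force: [0.8, -0.4, 2.9]
finger_gap: 0.622
gripper_force: 1.3
```

```bash
python3 - <<'E'
from h import *
s=manip.sense();print(s["t"],s["tcp_pos"],s["force"])
c=manip.snapshot("wrist");d=manip.snapshot("scene")
a=cv2.resize(d["color"][210:310,260:400],(560,400),interpolation=cv2.INTER_CUBIC)
b=cv2.resize(c["color"][200:440,210:430],(240,262))
cv2.imwrite("pics/a2.png",np.hstack([a,np.vstack([b,np.zeros((138,240,3),np.uint8)])]))
E
```

```text
4.7 [ 0.45739024 -0.1085671   0.10386769] [ 0.79754806 -0.42052667  2.94382134]
```

View pics/a2.png

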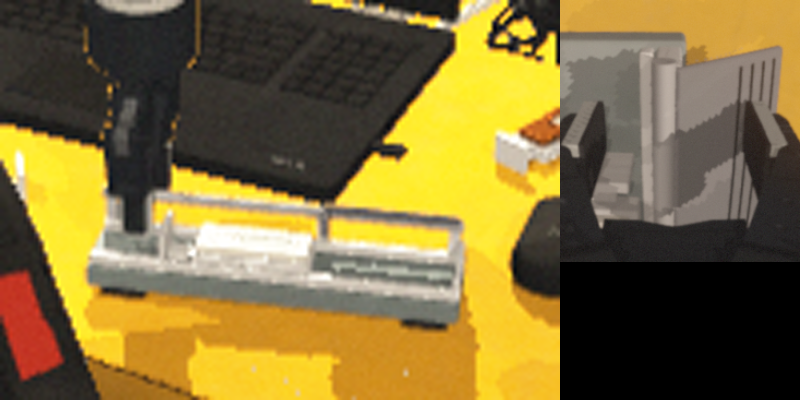

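>>> step_arm(moves=[0.62,0.017,-0.047,0,0,0.62,0.034,-0.094,0,0,0.62,0.051,-0.141,0,0,0.62,0.068,-0.188,0,0,0.62,0.068,-0.188,0,0])

```text
t: 5.42
tcp_pos: [0.4719, -0.1479, 0.104]
tool_rot: [0.574, 0.819, -0.0, 0.002]
force: [1.1, -0.3, 2.8]
finger_gap: 0.621
gripper_force: 1.2
```

```bash
python3 - <<'E'
from h import *
s=manip.sense();print(s["t"],s["tcp_pos"],s["force"])
c=manip.snapshot("wrist");d=manip.snapshot("scene")
a=cv2.resize(d["color"][210:310,260:400],(560,400),interpolation=cv2.INTER_CUBIC)
b=cv2.resize(c["color"][200:440,210:430],(240,262))
cv2.imwrite("pics/a3.png",np.hstack([a,np.vstack([b,np.zeros((138,240,3),np.uint8)])]))
E
```

```text
5.425 [ 0.47189236 -0.14792928  0.10400763] [ 1.09354963 -0.26469456  2.79214751]
```

View pics/a3.png

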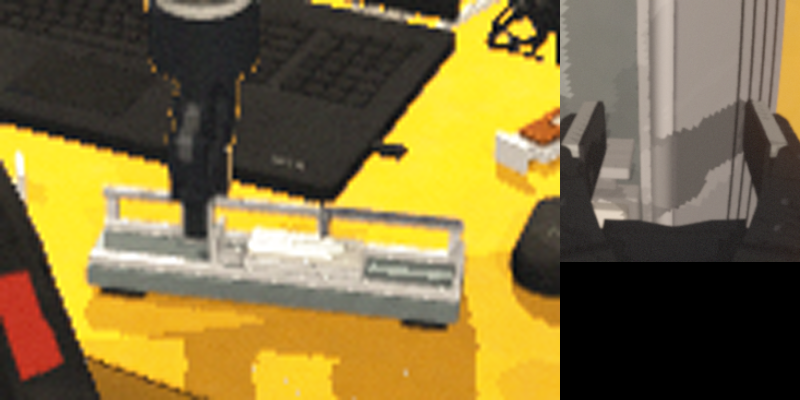

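>>> step_arm(moves=[0.62,0.017,-0.047,0,0,0.62,0.034,-0.094,0,0,0.62,0.051,-0.141,0,0,0.62,0.068,-0.188,0,0,0.62,0.085,-0.235,0,0,0.62,0.085,-0.235,0,0])

```text
t: 6.28
tcp_pos: [0.4877, -0.1933, 0.1039]
tool_rot: [0.574, 0.819, -0.0, -0.0]
force: [-0.9, 2.2, 2.0]
finger_gap: 0.62
gripper_force: 1.2
```

>>> step_arm(moves=[0.62,0.007,-0.019,0,0,0.62,0.007,-0.019,0,0])

```text
t: 6.52
tcp_pos: [0.4886, -0.1963, 0.1038]
tool_rot: [0.574, 0.819, 0.0, -0.001]
force: [-0.2, 4.5, 2.8]
finger_gap: 0.62
gripper_force: 2.1
```

>>> step_arm(moves=[0.62,0.007,-0.019,0,0,0.62,0.007,-0.019,0,0])

```text
t: 6.78
tcp_pos: [0.4905, -0.2007, 0.1038]
tool_rot: [0.574, 0.819, -0.0, 0.0]
force: [-0.0, 1.6, 2.1]
finger_gap: 0.62
gripper_force: 1.8
```

>>> step_arm(moves=[0.62,0.005,-0.014,0,0,0.62,0.005,-0.014,0,0])

```text
t: 7.02
tcp_pos: [0.4918, -0.2038, 0.1039]
tool_rot: [0.574, 0.819, -0.0, 0.0]
force: [0.2, 2.5, 1.4]
finger_gap: 0.621
gripper_force: 1.6
```

>>> step_arm(moves=[0.62,0.004,-0.01,0,0,0.62,0.004,-0.01,0,0])

```text
t: 7.28
tcp_pos: [0.4921, -0.2052, 0.1038]
tool_rot: [0.574, 0.819, 0.0, -0.0]
force: [0.5, 5.2, 3.2]
finger_gap: 0.618
gripper_force: 2.6
```

>>> step_arm(moves=[0.62,0.003,-0.009,0,0,0.62,0.003,-0.009,0,0])

```text
t: 7.52
tcp_pos: [0.4921, -0.2056, 0.1038]
tool_rot: [0.575, 0.818, 0.001, -0.002]
force: [1.2, 9.6, 5.0]
finger_gap: 0.617
gripper_force: 4.7
```

>>> step_arm(moves=[0.62,0.003,-0.009,0,0,0.62,0.003,-0.009,0,0])

```text
t: 7.78
tcp_pos: [0.492, -0.2061, 0.1038]
tool_rot: [0.575, 0.818, 0.001, -0.004]
force: [0.8, 12.1, 6.8]
finger_gap: 0.618
gripper_force: 6.8
```

>>> step_arm(moves=[0.62,-0.011,0.03,0,0,0.62,-0.011,0.03,0,0,0.62,-0.011,0.03,0.05,0,0.62,-0.011,0.03,0.1,0,0.62,-0.011,0.03,0.15,0,0.62,-0.011,0.03,0.3,0,0.62,-0.06,0.3,0.5,0,0.62,-0.12,0.5,0.5,0,0.62,-0.12,0.5,0.5,0,0.62,-0.12,0.5,0.5,0])

```text
t: 9.02
tcp_pos: [0.4698, -0.1094, 0.2044]
tool_rot: [0.574, 0.819, -0.0, 0.001]
force: [0.2, -0.6, 0.2]
finger_gap: 0.618
gripper_force: 0.0
```

```bash
python3 - <<'E'
from h import *
s=manip.sense();print(s["t"],s["tcp_pos"],s["force"])
c=manip.snapshot("wrist");d=manip.snapshot("scene");e=manip.snapshot("top");np.save("top2.npy",e,allow_pickle=True);np.save("w2.npy",c,allow_pickle=True)
a=cv2.resize(d["color"][210:310,260:400],(420,300),interpolation=cv2.INTER_CUBIC)
g=cv2.resize(e["color"][250:330,290:410],(420,280),interpolation=cv2.INTER_CUBIC)
b=cv2.resize(c["color"][160:,190:510],(380,380));b=np.vstack([b,np.zeros((200,380,3),np.uint8)])
cv2.imwrite("pics/a4.png",np.hstack([np.vstack([a,g]),b]))
E
```

```text
9.025 [ 0.46984933 -0.10943454  0.20436451] [ 0.21238725 -0.58522433  0.23392383]
```

View pics/a4.png

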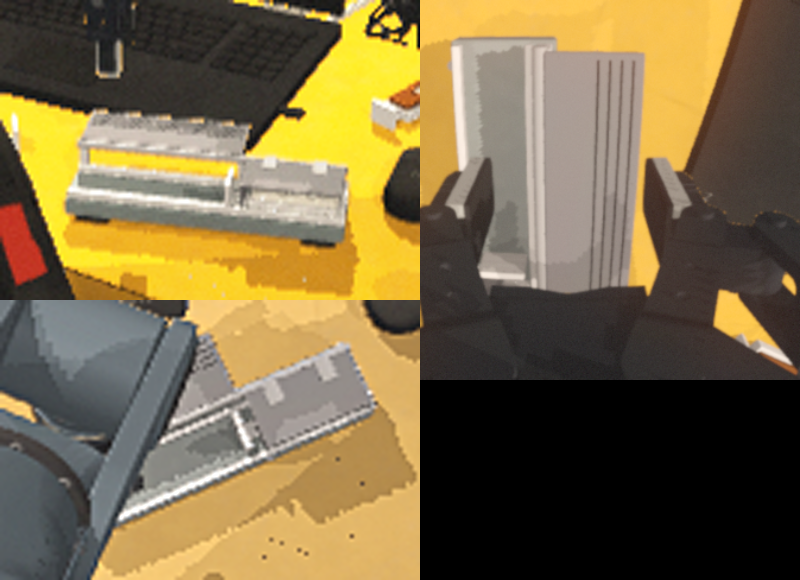

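```bash
python3 - <<'E'
from h import *
np.set_printoptions(precision=4,suppress=True,linewidth=200)
th=-1.2234;R=np.array([[np.cos(th),-np.sin(th)],[np.sin(th),np.cos(th)]]);t=np.array([.4707,-.2436])
# brightness profile along dock x at plate-top height, averaged over plate width
for n in("top0","top2"):
    c=np.load(n+".npy",allow_pickle=True).item();f=240/np.tan(np.radians(c["fovy"])/2);g=cv2.cvtColor(c["color"],cv2.COLOR_BGR2GRAY).astype(np.float32)
    xs=np.arange(-.135,.01,.001) 
    I=[]
    for y in np.arange(-.008,.013,.002):
        W=np.c_[(np.c_[xs,0*xs+y]@R.T+t),0*xs+.049];C=W@c["R"].T+c["t"]
        I.append(cv2.remap(g,(C[:,0]/C[:,2]*f+c["cx"]).astype(np.float32),(C[:,1]/C[:,2]*f+c["cy"]).astype(np.float32),cv2.INTER_LINEAR).ravel())
    I=np.mean(I,0);print(n)
    for lo,hi in(((-.125,-.095)),((-.03,.01))):
        k=(xs>=lo)&(xs<hi);print(np.c_[xs[k]*1000,I[k]].astype(int).T)
E
```

```text
top0
[[-125 -124 -123 -122 -121 -120 -119 -118 -117 -115 -114 -113 -112 -111 -110 -109 -108 -107 -106 -105 -104 -103 -102 -101 -100  -99  -98  -97  -96  -95]
 [ 133  132  130  129  128  127  125  121  118  119  137  175  219  245  246  229  203  177  161  152  149  148  149  155  161  163  159  153  151  152]]
[[-29 -28 -27 -26 -25 -24 -23 -22 -21 -20 -19 -18 -17 -16 -15 -14 -13 -12 -11 -10  -9  -8  -7  -6  -5  -4  -3  -2  -1   0   0   1   2   3   4   5   6   7   8   9]
 [220 220 217 219 226 233 239 243 243 244 247 249 248 246 243 236 218 189 155 124 104  97  97  98 100 104 113 130 147 157 159 159 159 158 157 157 157 157 157 157]]
top2
[[-125 -124 -123 -122 -121 -120 -119 -118 -117 -115 -114 -113 -112 -111 -110 -109 -108 -107 -106 -105 -104 -103 -102 -101 -100  -99  -98  -97  -96  -95]
 [ 120  118  116  114  112  110  106  103  101  101  101  100   98   94   89   85   80   77   75   72   71   73   80   93  106  116  119  120  124  129]]
[[-29 -28 -27 -26 -25 -24 -23 -22 -21 -20 -19 -18 -17 -16 -15 -14 -13 -12 -11 -10  -9  -8  -7  -6  -5  -4  -3  -2  -1   0   0   1   2   3   4   5   6   7   8   9]
 [113 113 113 112 110 107 103 100 101 108 123 154 195 227 243 236 216 190 167 147 135 131 133 135 131 122 116 122 133 141 144 145 144 144 143 143 143 143 143 143]]
```

```bash
python3 -c "
from station import manip
print(manip.sign_off())"
```

```text
the job is handed in; nothing more can be done
None
```

The job is handed in at about 9 s of robot time: the carrier was pushed to a firm stall (about 12 N) with its end plate within about 1.5 mm of the home position. The cover is shut behind it, and the arm is lifted clear.

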